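Line up the amber bottles by height on the bench rack

TASK

Tidy the four amber containers standing loose in front of the low dark wooden rack: stand each one upright in the middle of its own round cork spot on the rack, in order of height, with the tallest next to the red end and the shortest next to the white end. Never tip any of them over, and leave all four standing still on their spots.

Things in the scene. Friction and masses are not known exactly. Their poses are not given: they have to be found in the camera images.
- tall_bottle_center (a point): the tallest container: amber glass bottle with a black screw cap, loose, 135 mm tall; body 62 mm across up to 116 mm above its foot (the rounded shoulder is solid to the full width), cap 34 mm across from 116 to 135 mm; about 0.25 to 0.5 kg. Its own z axis points up; its yaw does not matter (round). The point given is its centre, half-way up.
- middle_bottle_center (a point): the second tallest: amber glass bottle with a white screw cap, loose, 115 mm tall; body 54 mm across up to 99 mm above its foot (the rounded shoulder is solid to the full width), cap 30 mm across from 99 to 115 mm; about 0.17 to 0.34 kg. Its own z axis points up; its yaw does not matter (round). The point given is its centre, half-way up.
- dropper_bottle_center (a point): the third tallest: slim amber dropper bottle with a black rubber bulb, loose, 94 mm tall; body 32 mm across up to 60 mm above its foot, black collar 22 mm across up to 69 mm, bulb 13 mm across to the top; about 0.04 to 0.08 kg. Its own z axis points up; its yaw does not matter (round). The point given is its centre, half-way up.
- squat_jar_center (a point): the shortest: squat amber jar with a wide black cap, loose, 64 mm tall; body 54 mm across up to 50 mm above its foot, cap 49 mm across from 52 to 64 mm; about 0.1 to 0.2 kg. Its own z axis points up; its yaw does not matter (round). The point given is its centre, half-way up.
- spot_a: cork-coloured round spot, 74 mm across with its brass rim, flush with the top of the low dark wooden rack (a fixed board 90 x 420 mm, 15 mm thick, its four spots in a straight row about 95 mm apart); number 1 of the row counted from the robot's left (+y). Origin: centre of the spot on the rack's top face, 15 mm above the table; y axis along the row towards spot_a, z up.
- spot_b: cork-coloured round spot, 74 mm across with its brass rim, flush with the top of the low dark wooden rack (a fixed board 90 x 420 mm, 15 mm thick, its four spots in a straight row about 95 mm apart); number 2 of the row counted from the robot's left (+y). Origin: centre of the spot on the rack's top face, 15 mm above the table; y axis along the row towards spot_a, z up.
- spot_c: cork-coloured round spot, 74 mm across with its brass rim, flush with the top of the low dark wooden rack (a fixed board 90 x 420 mm, 15 mm thick, its four spots in a straight row about 95 mm apart); number 3 of the row counted from the robot's left (+y). Origin: centre of the spot on the rack's top face, 15 mm above the table; y axis along the row towards spot_a, z up.
- spot_d: cork-coloured round spot, 74 mm across with its brass rim, flush with the top of the low dark wooden rack (a fixed board 90 x 420 mm, 15 mm thick, its four spots in a straight row about 95 mm apart); number 4 of the row counted from the robot's left (+y). Origin: centre of the spot on the rack's top face, 15 mm above the table; y axis along the row towards spot_a, z up.
- red_end: upright red cheek fixed on one end of the rack, 86 mm across the rack, 12 mm thick along it, 34 mm high above the rack; beyond spot_a or beyond spot_d, about 60 mm from that spot's centre. Origin: centre of its underside, on the rack's top face; y axis along the row.
- white_end: the like cheek, white, fixed on the other end of the rack; same size and origin.
Things that resemble listed ones, but are neither listed nor needed, are in the scene too. Leave any green or yellow look-alike of the part that bears middle_bottle_center alone. What is shaped like the part that bears squat_jar_center but green is not meant.

How it is judged:
By the outcome, as a careful person would: the job done as asked, in the order asked, and still so for the second after the job is handed in, with the robot touching nothing.
It also fails if it takes over 128 s, if anything falls off the work surface, if the arm or the gripper's body presses on something with over 40 N, if the wrist force passes 120 N, or if a joint passes its speed limit or range.

ROBOT

A 6-joint arm with a two-finger parallel gripper is mounted at the origin on a cart in front of the work surface, level with it; the furniture and walls round the work are solid. World frame = base frame: x ahead of the robot, y to its left, z up, the work surface at z = 0. Lengths are in m, angles in rad, forces in N, time in s.
With the tool pointing down it reaches from about 0.375 to 0.975 m from the base axis. Payload 3.8 kg.
Tool frame: the origin (TCP) lies midway between the tips of the shut fingers; the grasp point (between the pads) lies 19 mm behind it; z points along the fingers, y is the line along which they close (so a half turn about z gives the same grasp; the last joint's range is limited). The gripper opens to 85 mm and grips with 20 to 120 N. Pads are 22 mm wide; open, the fingers measure 114 mm over their backs; the gripper's body (76 mm by 85 mm) begins 54 mm behind the grasp point. The pads swing forward as they close: fully open they stand 13 mm farther back than shut.
Start: joints at [1.153, 0.264, 1.604, -0, 1.274, -0.037], TCP at [0.251, 0.627, 0.231] pointing down, gripper open.
Joint ranges: [-2.63, 2.63], [-0.94, 2.18], [0.31, 2.57], [-1.31, 4.45], [0, 2.66], [-2.55, 2.55]. Speed limits (rad/s): [2.57, 2.57, 3.14, 3.14, 3.14, 3.14].

INTERFACE

Orientations are given as a rotation vector (axis times angle).
In Python, from workcell import read_state, vision, ticket gives the robot as it stands. The module is installed in compiled form; this text tells all that it offers.
- The arm moves only by the tool jog_arm, never from a script. Its arguments are lists of equal length, an entry for each row: "turn": the turn, a rotation vector about the tool's x, y, z in rad, a list of three; "delta_pos": the shift along the tool's x, y, z in m, a list of three; "gripper": the finger opening in m, from 0 to 0.0854. In form: {"turn": [[rx, ry, rz], ...], "delta_pos": [[dx, dy, dz], ...], "gripper": [gripper, ...]}. A call has 1 to 20 rows; each row shifts and turns the commanded pose from where the row before left it, along the tool's axes as they then stand; what a row does not reach is not made up. A row lasts 1/12 s, in which the tool goes at most 41.7 mm and 7.16 degrees, less where a joint would pass 70% of its speed; a pose out of reach is approached as far as the arm can. A call with a gripper value outside its range is refused whole. The fingers move at their own pace and stop on an object; "grip_force" is the grip in N (left out, the last holds). Time passes only in rows, so rows that do not move let the fingers close. It gives the time, the measured TCP pose, the force, the opening and the grip force at its end, in the units of the state.
- read_state(): the state, without advancing time (a new reading comes with each control period).
- vision.read_camera(name): name is "scene" or "side" or "wrist"; returns the picture (420x560x3 uint8, red, green, blue); there is no depth.
- vision.calibration(name): a dict with "vfov" (degrees; the focal length in pixels is half the picture's height over the tangent of half this angle, whatever the lens; pixels are square), "cx", "cy" (the principal point, pixels), "dist" ([k1, k2, p1, p2, k3] as OpenCV has them; the pictures are not rectified), "R" (3x3) and "t" (3): a world point X has camera coordinates R X + t; the wrist camera has in their place "mount" (4x4, takes a point from camera to tool coordinates, whose origin is the TCP and whose axes are the flange's). Camera axes: x right, y down, z forward; pixel columns grow to the right and rows downward; lengths in m; the calibration is good to about 2 mm. A picture is of the moment at which its call begins: read the wrist's pose just before it. calibration takes no time and is no camera call.
- ticket.finish_job(): hands the job in; it is judged then, once.
The state is a dict: "time": time; "q": joint angles; "joint_vel": joint speeds; "joint_torque": joint torques, N m; "tool_pos": TCP position; "tcp_rot": TCP orientation; "wrist_force": force on the tool from outside, world axes, zero at the start; "torque": the same for the moment, N m; "width": opening from 0.0 (shut) to 1.0 (fully open); "grip_force": force on a finger pad.
Only numpy, scipy, OpenCV 4.12 (cv2) and the standard library are available. Lean on these libraries where they do the work, as an engineer would, in place of code of your own. Each camera call takes 0.05 s, during which the arm holds its last target. There are 200 camera calls.

## Working session

There is one attempt and no reset: what is moved stays moved. The work goes in short steps, Python scripts to look and compute and a tool call to move; the robot and the scene stay as the last step left them, time stands still between calls to the robot, and variables do not carry over. Pictures are saved under pics/ and viewed, at most 17 in all, crops included, and the job is handed in when it is done.

Besides the shell and the picture viewer there is one more tool, called after "Request:" by a JSON object that holds its "api" and its "payload", one argument or row to a line. jog_arm: Moves the arm, as the interface text tells. Its arguments: {"type":"object","properties":{"turn":{"type":"array","items":{"type":"array","items":{"type":"number"}}},"delta_pos":{"type":"array","items":{"type":"array","items":{"type":"number"}}},"gripper":{"type":"array","items":{"type":"number"}},"grip_force":{"type":"number"}},"required":["turn","delta_pos","gripper"]}

```bash
mkdir -p pics
cat > h.py <<'E'
import numpy as np, cv2
from workcell import read_state, vision, ticket
from scipy.spatial.transform import Rotation as Ro
def cam(name, st=None):
    c=vision.calibration(name); f=210/np.tan(np.radians(c["vfov"])/2)
    K=np.array([[f,0,c["cx"]],[0,f,c["cy"]],[0,0,1]]); d=np.array(c["dist"],float)
    if "R" in c: R=np.array(c["R"]); t=np.array(c["t"])
    else:
        M=np.array(c["mount"]); T=np.eye(4); T[:3,:3]=Ro.from_rotvec(st["tcp_rot"]).as_matrix(); T[:3,3]=st["tool_pos"]
        W=np.linalg.inv(T@M); R=W[:3,:3]; t=W[:3,3]
    return K,d,R,t
def ray(C,px):
    K,d,R,t=C; p=cv2.undistortPoints(np.array(px,float).reshape(-1,1,2),K,d).reshape(-1,2)
    return -R.T@t, np.c_[p,np.ones(len(p))]@R
def onplane(C,px,z):
    o,v=ray(C,px); return o+v*((z-o[2])/v[:,2])[:,None]
def proj(C,X):
    K,d,R,t=C; return cv2.projectPoints(np.array(X,float).reshape(-1,1,3),cv2.Rodrigues(R)[0],t,K,d)[0].reshape(-1,2)
def shot(name,fn):
    st=read_state(); im=vision.read_camera(name); cv2.imwrite(fn,im[:,:,::-1]); return st,im
E
python3 - <<'E'
from h import *
st,_=shot("scene","pics/scene0.png"); shot("side","pics/side0.png")
print(st)
for n in("scene","side"):
    C=cam(n); print(n,-C[2].T@C[3],C[2][2],C[0][0,0])
print(vision.calibration("wrist"))
E
```

```text
{'time': 0.0, 'q': array([ 1.15311254e+00,  2.64755765e-01,  1.60539539e+00,  1.97560732e-06,
        1.27370644e+00, -3.68843769e-02]), 'joint_vel': array([ 0.00122311,  0.00141366,  0.00046088, -0.00039543, -0.00019359,
        0.00019367]), 'joint_torque': array([ 1.87689126e-03, -5.15101862e+01, -3.67314827e+01,  2.03722934e-04,
        1.27631030e-02, -8.83206127e-06]), 'tool_pos': array([0.25056157, 0.62597106, 0.22994872]), 'tcp_rot': array([-0.59445438, -3.08431489,  0.00346504]), 'wrist_force': array([-0.81032262, -0.29200296,  0.96919784]), 'torque': array([ 0.04102639, -0.01057079,  0.0196029 ]), 'grip_force': 0.0, 'width': 1.0014826042047338}
scene [ 0.16868539 -0.87176892  0.7666881 ] [ 0.32167195  0.72940042 -0.60374016] 546.9999593124105
side [0.62615136 1.22542965 0.73762584] [-0.03556012 -0.88885018 -0.45681598] 544.9566987513024
{'vfov': 67.73780094879712, 'cx': 276.8814243678774, 'cy': 209.21649513627406, 'dist': array([-0.07392784,  0.        ,  0.        ,  0.        ,  0.        ]), 'mount': array([[ 2.78960387e-04, -9.51177624e-01, -3.08643888e-01,
         7.93997053e-02],
       [ 9.99999888e-01,  1.47111708e-04,  4.50457618e-04,
        -3.90673310e-04],
       [-3.83060077e-04, -3.08643979e-01,  9.51177558e-01,
        -1.42212582e-01],
       [ 0.00000000e+00,  0.00000000e+00,  0.00000000e+00,
         1.00000000e+00]])}
```

View pics/scene0.png

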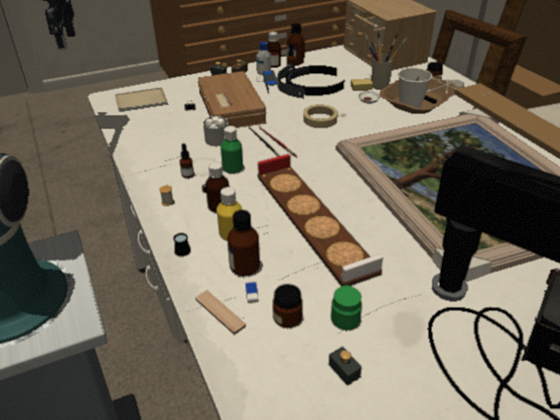

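View pics/side0.png

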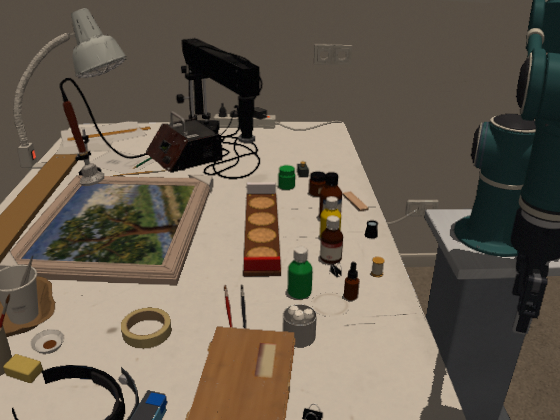

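The rack's red cheek (274,163) is at the +y end (spot_a) and the white one (362,268) is at spot_d. In the scene view the tall bottle is at (243,245), the middle one at (217,187), the dropper at (186,162) and the jar at (287,307). The yellow and green look-alikes are at (229,215), (232,150) and (347,308).

Run:
```python
from h import *
S=cv2.imread("pics/scene0.png"); D=cv2.imread("pics/side0.png")
CS,CD=cam("scene"),cam("side")
for nm,I,C,roi in(("scene",S,CS,(255,165,385,275)),("side",D,CD,(240,185,285,265))):
    h=cv2.cvtColor(I,cv2.COLOR_BGR2HSV); m=cv2.inRange(h,(8,90,120),(22,255,255))
    mm=np.zeros_like(m); x0,y0,x1,y1=roi; mm[y0:y1,x0:x1]=m[y0:y1,x0:x1]
    n,l,s,c=cv2.connectedComponentsWithStats(mm)
    for i in range(1,n):
        if s[i,4]>100: print(nm,s[i],c[i].round(1),onplane(C,[c[i]],.015)[0].round(4))
def both(n,a,za,b,zb): print(n,onplane(CS,[a],za)[0].round(3),onplane(CD,[b],zb)[0].round(3))
both("tall",(242,217),.135,(331,177),.135)
both("mid",(217,170),.115,(333,221),.115)
both("drop",(184,147),.094,(353,265),.094)
both("jar",(287,294),.064,(317,176),.064)
both("yel",(228,195),.115,(331,201),.115)
both("green",(231,133),.115,(300,252),.115)
both("gjar",(347,294),.064,(287,169),.064)
cv2.imwrite("pics/crop.png",np.hstack([cv2.resize(S[125:345,140:390],None,fx=1.6,fy=1.6,interpolation=2),cv2.resize(D[150:370,230:400],None,fx=1.6,fy=1.6,interpolation=2)]))
```

```text
scene [270 174  31  18 446] [285.  182.5] [0.6286 0.1019 0.015 ]
scene [287 195  33  20 519] [303.1 204.2] [0.6287 0.0064 0.015 ]
scene [305 216  35  23 608] [321.7 226.6] [ 0.6288 -0.0819  0.015 ]
scene [326 242  38  25 690] [343.9 253.1] [ 0.629  -0.1754  0.015 ]
side [249 197  25  12 229] [261.3 202.3] [ 0.6295 -0.1806  0.015 ]
side [248 212  27  13 271] [261.  218.3] [ 0.6304 -0.0841  0.015 ]
side [248 228  28  14 319] [261.4 234.6] [0.6297 0.0034 0.015 ]
side [247 247  31  10 255] [261.8 252.1] [0.6289 0.0881 0.015 ]
tall [ 0.435 -0.12   0.135] [ 0.443 -0.091  0.135]
mid [0.456 0.078 0.115] [0.461 0.114 0.115]
drop [0.428 0.236 0.094] [0.435 0.268 0.094]
jar [ 0.456 -0.27   0.064] [ 0.462 -0.254  0.064]
yel [ 0.445 -0.017  0.115] [0.454 0.01  0.115]
green [0.54  0.214 0.115] [0.547 0.247 0.115]
gjar [ 0.551 -0.314  0.064] [ 0.55  -0.307  0.064]
```

View pics/crop.png

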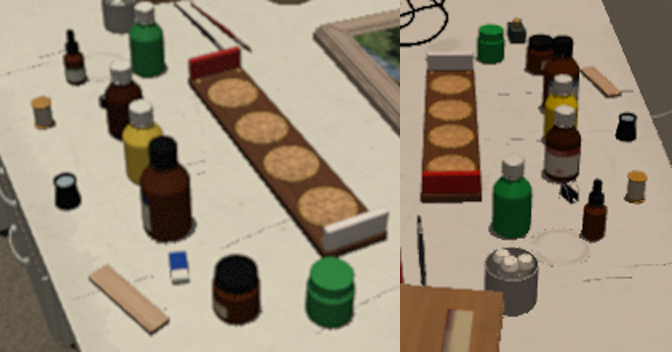

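Run:
```python
from h import *
R=Ro.from_rotvec(read_state()["tcp_rot"]); D=Ro.from_matrix(np.array([[0,1,0],[1,0,0],[0,0,-1.]]))
print((R.inv()*D).as_rotvec())
```

```text
[-1.88178334e-03  1.17324066e-03  1.19000604e+00]
```

Request:
{"api": "jog_arm", "payload": {
  "turn": [
    [0,0,0.119],
    [0,0,0.119],
    [0,0,0.119],
    [0,0,0.119],
    [0,0,0.119],
    [0,0,0.119],
    [0,0,0.119],
    [0,0,0.119],
    [0,0,0.119],
    [0,0,0.119],
    [0,0,0],
    [0,0,0],
    [0,0,0],
    [0,0,0],
    [0,0,0],
    [0,0,0],
    [0,0,0],
    [0,0,0],
    [0,0,0],
    [0,0,0]
  ],
  "delta_pos": [
    [0,0,0],
    [0,0,0],
    [0,0,0],
    [0,0,0],
    [0,0,0],
    [0,0,0],
    [0,0,0],
    [0,0,0],
    [0,0,0],
    [0,0,0],
    [-0.036,0.016,0],
    [-0.036,0.016,0],
    [-0.036,0.016,0],
    [-0.036,0.016,0],
    [-0.036,0.016,0],
    [-0.036,0.016,0],
    [-0.036,0.016,0],
    [-0.036,0.016,0],
    [-0.036,0.016,0],
    [-0.036,0.016,0]
  ],
  "gripper": [0.085,0.085,0.085,0.085,0.085,0.085,0.085,0.085,0.085,0.085,0.085,0.085,0.085,0.085,0.085,0.085,0.085,0.085,0.085,0.085],
  "grip_force": 30
}}

```text
time: 1.77
tool_pos: [0.4109, 0.2647, 0.2309]
tcp_rot: [-2.221, -2.222, 0.001]
wrist_force: [1.0, 0.7, -0.1]
width: 0.996
grip_force: 0.0
```

Request:
{"api": "jog_arm", "payload": {
  "turn": [
    [0,0,0],
    [0,0,0],
    [0,0,0],
    [0,0,0],
    [0,0,0],
    [0,0,0],
    [0,0,0],
    [0,0,0]
  ],
  "delta_pos": [
    [-0.035,0.006,-0.004],
    [-0.035,0.006,-0.004],
    [-0.035,0.006,-0.004],
    [-0.035,0.006,-0.004],
    [-0.035,0.006,-0.004],
    [-0.035,0.006,-0.004],
    [0,0,0],
    [0,0,0]
  ],
  "gripper": [0.085,0.085,0.085,0.085,0.085,0.085,0.085,0.085]
}}

```text
time: 2.43
tool_pos: [0.447, 0.0551, 0.2552]
tcp_rot: [-2.226, -2.216, -0.0]
wrist_force: [0.2, 0.5, 0.8]
width: 0.995
grip_force: 0.0
```

Run:
```python
from h import *
st,_=shot("wrist","pics/w1.png"); print(st["tool_pos"],st["tcp_rot"],st["q"],st["time"])
C=cam("wrist",st)
for n,p in dict(tall=(.44,-.108,.135),mid=(.459,.092,.115),drop=(.432,.25,.094),yel=(.45,-.005,.115),b=(.629,.005,.015)).items(): print(n,proj(C,[p])[0].round())
```

```text
[0.44696194 0.05507741 0.25524701] [-2.22623265e+00 -2.21637064e+00 -2.91864618e-04] [ 6.70834756e-02 -1.88275690e-01  2.02803154e+00  2.75197972e-04
  1.30182135e+00  7.14500831e-02] 2.4333
tall [271. 351.]
mid [290. 157.]
drop [259. -31.]
yel [280. 255.]
b [416. 212.]
```

View pics/w1.png

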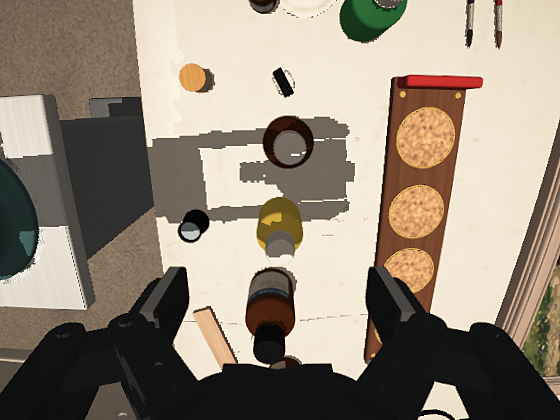

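The wrist view shows the mid cap at about (291,148), the tall cap top at about (269,350), the yellow look-alike's cap at (280,247), and spots a, b and c at (426,137), (416,211) and (409,269).

Run:
```python
from h import *
I=cv2.imread("pics/w1.png"); st=read_state(); C=cam("wrist",st)
h=cv2.cvtColor(I,cv2.COLOR_BGR2HSV); m=cv2.inRange(h,(8,70,120),(24,200,255)); m[:,:385]=0; m[:,465:]=0
m=cv2.morphologyEx(m,cv2.MORPH_CLOSE,np.ones((5,5)))
n,l,s,c=cv2.connectedComponentsWithStats(m)
for i in range(1,n):
    if s[i,4]>600: print(s[i],onplane(C,[c[i]],.015)[0].round(4))
print("mid",onplane(C,[(291,149)],.115)[0],"tall",onplane(C,[(269,350)],.135)[0])
cv2.imwrite("pics/w1c.png",np.hstack([cv2.resize(I[105:185,250:330],None,fx=5,fy=5),cv2.resize(I[300:380,230:310],None,fx=5,fy=5)]))
```

```text
[  385    87    80   226 11155] [0.6331 0.0407 0.015 ]
mid [0.45896322 0.10038428 0.115     ] tall [ 0.43761976 -0.10498719  0.135     ]
```

View pics/w1c.png

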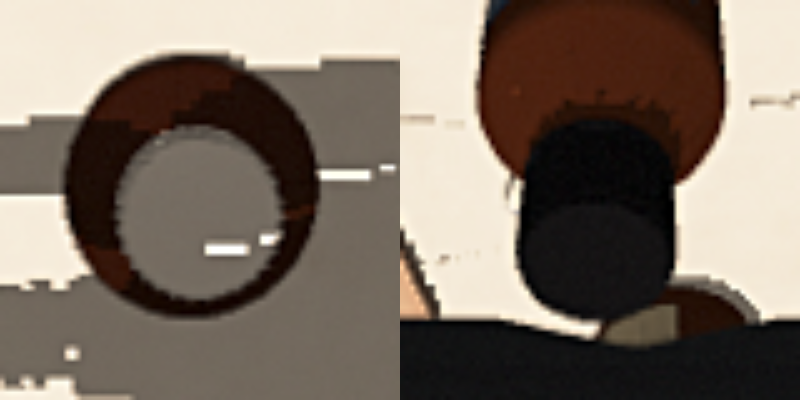

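Request:
{"api": "jog_arm", "payload": {
  "turn": [
    [0,0,0],
    [0,0,0],
    [0,0,0],
    [0,0,0],
    [0,0,0],
    [0,0,0],
    [0,0,0]
  ],
  "delta_pos": [
    [-0.0324,-0.0019,0.004],
    [-0.0324,-0.0019,0.004],
    [-0.0324,-0.0019,0.004],
    [-0.0324,-0.0019,0.004],
    [-0.0324,-0.0019,0.004],
    [0,0,0],
    [0,0,0]
  ],
  "gripper": [0.085,0.085,0.085,0.085,0.085,0.085,0.085]
}}

```text
time: 3.07
tool_pos: [0.437, -0.1049, 0.2344]
tcp_rot: [-2.221, -2.219, 0.0]
wrist_force: [0.7, 0.3, 0.8]
width: 1.001
grip_force: 0.0
```

```bash
cat >> h.py <<'E'
def spots(C,I,sp=((.629,.0975),(.629,.004),(.629,-.083),(.629,-.178))):
    """centre of each visible cork disc: mask within a circle about the expected place"""
    h=cv2.cvtColor(I,cv2.COLOR_RGB2HSV); m=cv2.inRange(h,(8,60,120),(24,200,255))
    for s,p in zip("abcd",sp):
        u=proj(C,[(*p,.015)])[0]; e=proj(C,[(p[0],p[1]+.044,.015)])[0]; k=np.zeros_like(m)
        cv2.circle(k,tuple(int(x) for x in u),int(np.hypot(*(e-u))),255,-1); q=cv2.morphologyEx(m&k,cv2.MORPH_OPEN,np.ones((5,5)))
        ys,xs=np.nonzero(q)
        if len(xs)>500:
            P=onplane(C,np.c_[xs,ys],.015); print(s,len(xs),P.min(0)[:2].round(3),P.max(0)[:2].round(3),((P.min(0)+P.max(0))/2)[:2].round(4))
E
python3 - <<'E'
from h import *
st,I=shot("wrist","pics/w2.png"); print(st["tool_pos"])
C=cam("wrist",st); spots(C,I); print(proj(C,[(.4375,-.107,.135)]))
c=I[:,140:,::-1]; cv2.imwrite("pics/w2c.png",c)
E
```

```text
[ 0.43701894 -0.10491316  0.23443816]
a 1191 [0.595 0.064] [0.663 0.092] [0.6292 0.0779]
b 3696 [ 0.592 -0.04 ] [0.666 0.043] [0.6289 0.0013]
c 3067 [ 0.592 -0.127] [ 0.666 -0.046] [ 0.6289 -0.0866]
d 2682 [ 0.59  -0.223] [ 0.669 -0.14 ] [ 0.6294 -0.1818]
[[278.09452804 212.44512331]]
```

View pics/w2.png

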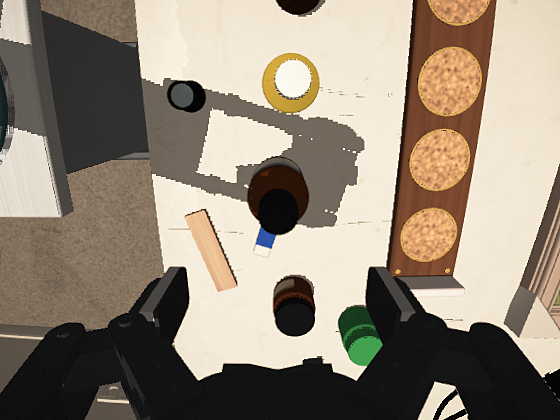

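The tall cap is at (279,212), within 1 px of the prediction, so I'm descending on it.

Request:
{"api": "jog_arm", "payload": {
  "turn": [
    [0,0,0],
    [0,0,0],
    [0,0,0],
    [0,0,0],
    [0,0,0],
    [0,0,0],
    [0,0,0],
    [0,0,0],
    [0,0,0],
    [0,0,0],
    [0,0,0],
    [0,0,0],
    [0,0,0],
    [0,0,0],
    [0,0,0],
    [0,0,0]
  ],
  "delta_pos": [
    [-0.002,0.0005,0.02],
    [0,0,0.025],
    [0,0,0.025],
    [0,0,0.025],
    [0,0,0.025],
    [0,0,0.02],
    [0,0,0.013],
    [0,0,0.006],
    [0,0,0],
    [0,0,0],
    [0,0,0],
    [0,0,0],
    [0,0,0],
    [0,0,0],
    [0,0,0],
    [0,0,0]
  ],
  "gripper": [0.085,0.085,0.085,0.085,0.085,0.085,0.085,0.085,0.085,0.072,0.066,0.055,0.055,0.055,0.055,0.055],
  "grip_force": 40
}}

```text
time: 4.45
tool_pos: [0.4388, -0.1075, 0.0778]
tcp_rot: [2.221, 2.22, 0.002]
wrist_force: [-2.1, 2.5, 5.8]
width: 0.716
grip_force: 43.1
```

Run:
```python
from h import *
st=read_state(); print(st["tool_pos"],st["width"]*.0854,st["grip_force"],st["wrist_force"],st["torque"])
s2=dict(tool_pos=np.array([0.43701894,-0.10491316,0.23443816]),tcp_rot=np.array([-2.221,-2.219,0.]))
C=cam("wrist",s2); print(onplane(C,[(449.5,81),(440,160),(429.5,235)],.015).round(4))
I=cv2.imread("pics/w2.png")[:,:,::-1].copy()
h=cv2.cvtColor(I,cv2.COLOR_RGB2HSV)
for p in((449,81),(440,160),(430,235),(405,160),(407,200)): print(h[p[1],p[0]])
```

```text
[ 0.43880707 -0.10745649  0.07782195] 0.06118321583964782 43.098989725112915 [-2.0507861   2.54535003  5.75997425] [0.34285026 0.30349785 0.04913863]
[[ 0.6281  0.0066  0.015 ]
 [ 0.6292 -0.0818  0.015 ]
 [ 0.6305 -0.1774  0.015 ]]
[ 14 131 226]
[ 15 128 236]
[ 16 122 245]
[ 10 158 118]
[ 11 159 128]
```

Request:
{"api": "jog_arm", "payload": {
  "turn": [
    [0,0,0],
    [0,0,0],
    [0,0,0],
    [0,0,0],
    [0,0,0],
    [0,0,0],
    [0,0,0],
    [0,0,0],
    [0,0,0],
    [0,0,0],
    [0,0,0],
    [0,0,0],
    [0,0,0],
    [0,0,0],
    [0,0,0],
    [0,0,0],
    [0,0,0],
    [0,0,0],
    [0,0,0],
    [0,0,0]
  ],
  "delta_pos": [
    [0,0,-0.01],
    [0,0,-0.025],
    [0,0,-0.03],
    [0,0,-0.03],
    [0,0,-0.025],
    [0,0,-0.01],
    [0.007,0.006,0],
    [0.014,0.013,0],
    [0.021,0.019,0],
    [0.021,0.019,0],
    [0.021,0.019,0],
    [0.021,0.019,0],
    [0.021,0.019,0],
    [0.021,0.019,0],
    [0.021,0.019,0],
    [0.021,0.019,0],
    [0.014,0.013,0],
    [0.007,0.006,0],
    [0,0,0],
    [0,0,0]
  ],
  "gripper": [0.055,0.055,0.055,0.055,0.055,0.055,0.055,0.055,0.055,0.055,0.055,0.055,0.055,0.055,0.055,0.055,0.055,0.055,0.055,0.055]
}}

```text
time: 6.12
tool_pos: [0.6266, 0.1026, 0.2041]
tcp_rot: [-2.219, -2.221, 0.005]
wrist_force: [-0.3, -0.9, -3.4]
width: 0.717
grip_force: 45.0
```

Run:
```python
from h import *
st,I=shot("wrist","pics/w3.png"); print(st["tool_pos"],st["width"]*.0854,st["grip_force"],st["wrist_force"])
C=cam("wrist",st); print(proj(C,[(.6285,.1,.015),(.629,.16,.015)]))
cv2.imwrite("pics/s3.png",vision.read_camera("side")[:,:,::-1])
```

```text
[0.62655178 0.10260839 0.20412713] 0.06127275518159069 45.0164133310318 [-0.29562102 -0.89794337 -3.38408055]
[[279.59418268 186.44298376]
 [280.28517133 130.00114864]]
```

View pics/w3.png

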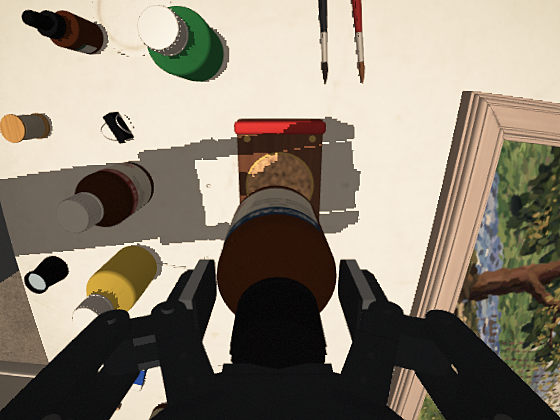

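Spot a is visible at about (280,186), with its top edge at row 152. That agrees with (0.6285, 0.0995), so I'm lowering.

Request:
{"api": "jog_arm", "payload": {
  "turn": [
    [0,0,0],
    [0,0,0],
    [0,0,0],
    [0,0,0],
    [0,0,0],
    [0,0,0],
    [0,0,0],
    [0,0,0],
    [0,0,0],
    [0,0,0]
  ],
  "delta_pos": [
    [-0.003,0.002,0.01],
    [0,0,0.02],
    [0,0,0.025],
    [0,0,0.02],
    [0,0,0.015],
    [0,0,0.01],
    [0,0,0.005],
    [0,0,0.003],
    [0,0,0],
    [0,0,0]
  ],
  "gripper": [0.055,0.055,0.055,0.055,0.055,0.055,0.055,0.055,0.055,0.055]
}}

```text
time: 7.05
tool_pos: [0.6307, 0.0995, 0.0994]
tcp_rot: [2.221, 2.22, 0.002]
wrist_force: [-0.1, -0.3, -4.1]
width: 0.72
grip_force: 45.0
```

Request:
{"api": "jog_arm", "payload": {
  "turn": [
    [0,0,0],
    [0,0,0],
    [0,0,0],
    [0,0,0],
    [0,0,0]
  ],
  "delta_pos": [
    [0,-0.0015,0.002],
    [0,0,0.002],
    [0,0,0.0015],
    [0,0,0],
    [0,0,0]
  ],
  "gripper": [0.055,0.055,0.055,0.055,0.055]
}}

```text
time: 7.47
tool_pos: [0.6286, 0.0997, 0.093]
tcp_rot: [2.221, 2.221, 0.001]
wrist_force: [-0.0, 0.1, -3.1]
width: 0.715
grip_force: 44.9
```

Request:
{"api": "jog_arm", "payload": {
  "turn": [
    [0,0,0],
    [0,0,0],
    [0,0,0],
    [0,0,0],
    [0,0,0]
  ],
  "delta_pos": [
    [0,0,0.001],
    [0,0,0.001],
    [0,0,0],
    [0,0,0],
    [0,0,0]
  ],
  "gripper": [0.055,0.055,0.055,0.055,0.055]
}}

```text
time: 7.88
tool_pos: [0.6286, 0.0998, 0.0929]
tcp_rot: [2.221, 2.221, 0.001]
wrist_force: [-4.2, 0.9, 7.3]
width: 0.714
grip_force: 46.1
```

Request:
{"api": "jog_arm", "payload": {
  "turn": [
    [0,0,0],
    [0,0,0],
    [0,0,0],
    [0,0,0],
    [0,0,0],
    [0,0,0],
    [0,0,0],
    [0,0,0],
    [0,0,0],
    [0,0,0],
    [0,0,0],
    [0,0,0],
    [0,0,0],
    [0,0,0],
    [0,0,0],
    [0,0,0],
    [0,0,0],
    [0,0,0]
  ],
  "delta_pos": [
    [0,0,0],
    [0,0,0],
    [0,0,0],
    [0,0,0],
    [0,0,0],
    [0,0,-0.01],
    [0,0,-0.03],
    [0,0,-0.035],
    [0,0,-0.035],
    [0,0,-0.03],
    [0,-0.02,0],
    [0,-0.03,0],
    [0,-0.035,0],
    [0,-0.035,0],
    [0,-0.03,0],
    [0.001,-0.02,0],
    [0,0,0],
    [0,0,0]
  ],
  "gripper": [0.062,0.065,0.075,0.085,0.085,0.085,0.085,0.085,0.085,0.085,0.085,0.085,0.085,0.085,0.085,0.085,0.085,0.085]
}}

```text
time: 9.38
tool_pos: [0.4581, 0.1007, 0.2318]
tcp_rot: [2.22, 2.221, 0.003]
wrist_force: [1.4, -0.5, -0.3]
width: 0.993
grip_force: 0.0
```

Run:
```python
from h import *
st,I=shot("wrist","pics/w4.png"); print(st["tool_pos"],st["wrist_force"])
C=cam("wrist",st); print(proj(C,[(.458,.1007,.115),(.6287,.0998,.150),(.432,.25,.094)]))
```

```text
[0.45812897 0.10073709 0.23178564] [ 1.35804034 -0.47966238 -0.33535632]
[[276.80969915 203.73356706]
 [492.61714813 217.84835214]
 [244.60426836  19.07603346]]
```

View pics/w4.png

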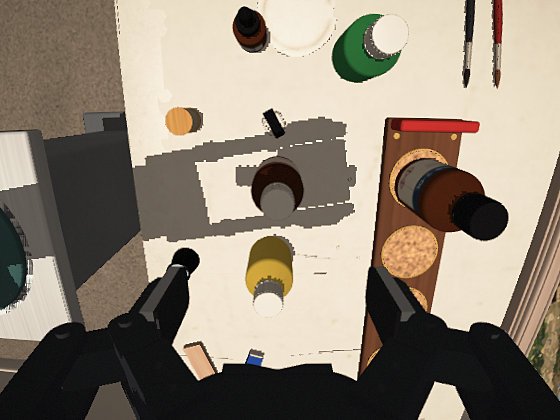

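The tall bottle stands on spot a with its cap at (490,215), as predicted. The mid cap (278,202) is centred between the fingers, and the dropper bulb is at (247,15).

Request:
{"api": "jog_arm", "payload": {
  "turn": [
    [0,0,0],
    [0,0,0],
    [0,0,0],
    [0,0,0],
    [0,0,0],
    [0,0,0],
    [0,0,0],
    [0,0,0],
    [0,0,0],
    [0,0,0],
    [0,0,0],
    [0,0,0],
    [0,0,0],
    [0,0,0],
    [0,0,0],
    [0,0,0],
    [0,0,0]
  ],
  "delta_pos": [
    [0.001,0.0005,0.02],
    [0,0,0.03],
    [0,0,0.03],
    [0,0,0.03],
    [0,0,0.025],
    [0,0,0.02],
    [0,0,0.015],
    [0,0,0.008],
    [0,0,0],
    [0,0,0],
    [0,0,0],
    [0,0,0],
    [0,0,0],
    [0,0,0],
    [0,0,0],
    [0,0,0],
    [0,0,0]
  ],
  "gripper": [0.085,0.085,0.085,0.085,0.085,0.085,0.085,0.085,0.085,0.072,0.062,0.056,0.045,0.045,0.045,0.045,0.045],
  "grip_force": 35
}}

```text
time: 10.85
tool_pos: [0.4598, 0.1019, 0.0542]
tcp_rot: [2.22, 2.221, 0.003]
wrist_force: [-1.8, -0.3, 6.0]
width: 0.624
grip_force: 36.1
```

Request:
{"api": "jog_arm", "payload": {
  "turn": [
    [0,0,0],
    [0,0,0],
    [0,0,0],
    [0,0,0],
    [0,0,0],
    [0,0,0],
    [0,0,0],
    [0,0,0],
    [0,0,0],
    [0,0,0],
    [0,0,0],
    [0,0,0],
    [0,0,0],
    [0,0,0],
    [0,0,0],
    [0,0,0]
  ],
  "delta_pos": [
    [0,0,-0.01],
    [0,0,-0.025],
    [0,0,-0.03],
    [0,0,-0.03],
    [0,0,-0.025],
    [0,0,-0.01],
    [-0.005,0.008,0],
    [-0.0105,0.018,0],
    [-0.0145,0.026,0],
    [-0.0145,0.026,0],
    [-0.0145,0.026,0],
    [-0.0145,0.026,0],
    [-0.0135,0.021,0],
    [-0.0095,0.0175,0],
    [0,0,0],
    [0,0,0]
  ],
  "gripper": [0.045,0.045,0.045,0.045,0.045,0.045,0.045,0.045,0.045,0.045,0.045,0.045,0.045,0.045,0.045,0.045]
}}

```text
time: 12.18
tool_pos: [0.6269, 0.0041, 0.1797]
tcp_rot: [-2.221, -2.218, 0.005]
wrist_force: [0.2, 0.5, -2.4]
width: 0.625
grip_force: 37.7
```

Run:
```python
from h import *
st,I=shot("wrist","pics/w5.png"); print(st["tool_pos"],st["wrist_force"])
C=cam("wrist",st); print(proj(C,[(.629,.0055,.015),(.629,.0425,.015),(.592,.0055,.015),(.666,.0055,.015)]).round(1))
```

```text
[0.62690326 0.00406032 0.17967611] [ 0.22430706  0.54008439 -2.38056442]
[[279.9 188.5]
 [280.  151.7]
 [243.3 188.5]
 [316.6 188.5]]
```

View pics/w5.png

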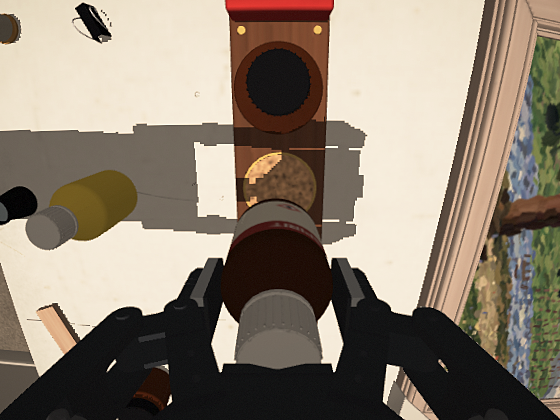

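Spot b spans columns 243–316 with its top at row 151, matching (0.629, 0.006). I'm lowering.

Request:
{"api": "jog_arm", "payload": {
  "turn": [
    [0,0,0],
    [0,0,0],
    [0,0,0],
    [0,0,0],
    [0,0,0],
    [0,0,0],
    [0,0,0],
    [0,0,0],
    [0,0,0],
    [0,0,0],
    [0,0,0],
    [0,0,0],
    [0,0,0]
  ],
  "delta_pos": [
    [0.002,0.001,0.01],
    [0,0,0.02],
    [0,0,0.025],
    [0,0,0.02],
    [0,0,0.015],
    [0,0,0.01],
    [0,0,0.005],
    [0,0,0.002],
    [0,0,0.002],
    [0,0,0.001],
    [0,0,0],
    [0,0,0],
    [0,0,0]
  ],
  "gripper": [0.045,0.045,0.045,0.045,0.045,0.045,0.045,0.045,0.045,0.045,0.045,0.045,0.045]
}}

```text
time: 13.32
tool_pos: [0.629, 0.0071, 0.0737]
tcp_rot: [2.221, 2.221, 0.002]
wrist_force: [-0.2, -0.8, -2.8]
width: 0.625
grip_force: 37.7
```

Request:
{"api": "jog_arm", "payload": {
  "turn": [
    [0,0,0],
    [0,0,0],
    [0,0,0],
    [0,0,0],
    [0,0,0],
    [0,0,0]
  ],
  "delta_pos": [
    [0,0,0.0015],
    [0,0,0.0015],
    [0,0,0.0015],
    [0,0,0.0008],
    [0,0,0],
    [0,0,0]
  ],
  "gripper": [0.045,0.045,0.045,0.045,0.045,0.045]
}}

```text
time: 13.82
tool_pos: [0.6286, 0.0071, 0.0692]
tcp_rot: [2.221, 2.221, 0.0]
wrist_force: [-5.0, 0.3, 7.6]
width: 0.625
grip_force: 38.3
```

Request:
{"api": "jog_arm", "payload": {
  "turn": [
    [0,0,0],
    [0,0,0],
    [0,0,0],
    [0,0,0],
    [0,0,0],
    [0,0,0],
    [0,0,0],
    [0,0,0],
    [0,0,0],
    [0,0,0],
    [0,0,0],
    [0,0,0],
    [0,0,0],
    [0,0,0],
    [0,0,0],
    [0,0,0],
    [0,0,0],
    [0,0,0],
    [0,0,0],
    [0,0,0]
  ],
  "delta_pos": [
    [0,0,0],
    [0,0,0],
    [0,0,0],
    [0,0,0],
    [0,0,-0.01],
    [0,0,-0.025],
    [0,0,-0.035],
    [0,0,-0.035],
    [0,0,-0.035],
    [0,0,-0.02],
    [0.01,-0.012,0],
    [0.025,-0.02,0],
    [0.031,-0.024,0],
    [0.031,-0.024,0],
    [0.031,-0.024,0],
    [0.031,-0.024,0],
    [0.031,-0.024,0],
    [0.028,-0.021,0],
    [0.019,-0.014,0],
    [0.01,-0.0075,0]
  ],
  "gripper": [0.055,0.06,0.075,0.085,0.085,0.085,0.085,0.085,0.085,0.085,0.085,0.085,0.085,0.085,0.085,0.085,0.085,0.085,0.085,0.085]
}}

```text
time: 15.48
tool_pos: [0.4321, 0.2562, 0.2283]
tcp_rot: [-2.218, -2.224, -0.002]
wrist_force: [0.2, -0.2, -0.6]
width: 0.988
grip_force: 0.0
```

Request:
{"api": "jog_arm", "payload": {
  "turn": [
    [0,0,0],
    [0,0,0]
  ],
  "delta_pos": [
    [0,0,0],
    [0,0,0]
  ],
  "gripper": [0.07,0.07]
}}

```text
time: 15.65
tool_pos: [0.4342, 0.2542, 0.228]
tcp_rot: [2.219, 2.222, 0.001]
wrist_force: [0.5, -0.9, -0.2]
width: 0.821
grip_force: 0.0
```

Run:
```python
from h import *
st,I=shot("wrist","pics/w6.png"); print(st["tool_pos"],st["wrist_force"])
C=cam("wrist",st); print(proj(C,[(.434,.254,.094),(.629,.0998,.150)]))
```

```text
[0.4341704  0.25417099 0.22797165] [ 0.52450655 -0.94125922 -0.20849352]
[[276.87127981 198.33569229]
 [480.76636618 370.57845629]]
```

View pics/w6.png

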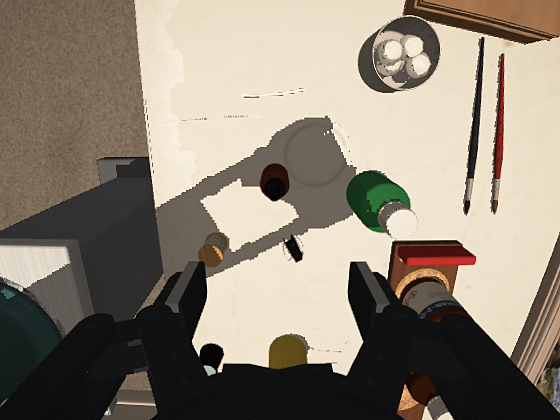

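Run:
```python
from h import *
I=cv2.imread("pics/w6.png"); c=I[155:215,245:305].astype(float); c=np.clip(c*3,0,255).astype(np.uint8)
cv2.imwrite("pics/w6c.png",cv2.resize(c,None,fx=9,fy=9,interpolation=0))
```

```text
(no output)
```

View pics/w6c.png

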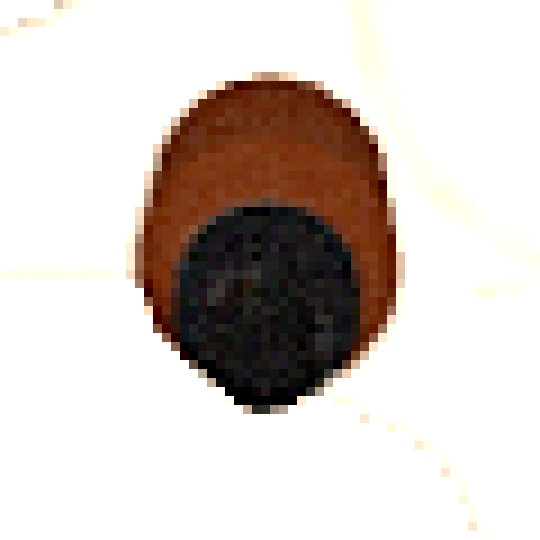

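Run:
```python
from h import *
C=cam("wrist",read_state()); print(onplane(C,[(274.6,187.7)],.069),onplane(C,[(274.3,194.5)],.092))
```

```text
[[0.43214838 0.25729303 0.069     ]] [[0.43198873 0.25659915 0.092     ]]
```

Request:
{"api": "jog_arm", "payload": {
  "turn": [
    [0,0,0],
    [0,0,0],
    [0,0,0],
    [0,0,0],
    [0,0,0],
    [0,0,0],
    [0,0,0],
    [0,0,0],
    [0,0,0],
    [0,0,0],
    [0,0,0],
    [0,0,0],
    [0,0,0],
    [0,0,0],
    [0,0,0],
    [0,0,0],
    [0,0,0],
    [0,0,0],
    [0,0,0]
  ],
  "delta_pos": [
    [0.003,-0.002,0.02],
    [0,0,0.03],
    [0,0,0.035],
    [0,0,0.035],
    [0,0,0.03],
    [0,0,0.02],
    [0,0,0.018],
    [0,0,0.01],
    [0,0,0.002],
    [0,0,0],
    [0,0,0],
    [0,0,0],
    [0,0,0],
    [0,0,0],
    [0,0,0],
    [0,0,0],
    [0,0,0],
    [0,0,0],
    [0,0,0]
  ],
  "gripper": [0.07,0.07,0.07,0.07,0.07,0.07,0.07,0.07,0.07,0.06,0.05,0.042,0.038,0.034,0.022,0.022,0.022,0.022,0.022],
  "grip_force": 22
}}

```text
time: 17.28
tool_pos: [0.4325, 0.2576, 0.0286]
tcp_rot: [2.221, 2.221, 0.002]
wrist_force: [-0.8, 0.0, 6.8]
width: 0.366
grip_force: 21.8
```

Request:
{"api": "jog_arm", "payload": {
  "turn": [
    [0,0,0],
    [0,0,0],
    [0,0,0],
    [0,0,0],
    [0,0,0],
    [0,0,0],
    [0,0,0],
    [0,0,0],
    [0,0,0],
    [0,0,0],
    [0,0,0],
    [0,0,0],
    [0,0,0],
    [0,0,0],
    [0,0,0],
    [0,0,0],
    [0,0,0],
    [0,0,0],
    [0,0,0],
    [0,0,0]
  ],
  "delta_pos": [
    [0,0,-0.01],
    [0,0,-0.03],
    [0,0,-0.035],
    [0,0,-0.035],
    [0,0,-0.03],
    [0,0,-0.02],
    [0,0,-0.01],
    [-0.01,0.006,0],
    [-0.022,0.0125,0],
    [-0.031,0.018,0],
    [-0.031,0.018,0],
    [-0.031,0.018,0],
    [-0.031,0.018,0],
    [-0.031,0.018,0],
    [-0.031,0.018,0],
    [-0.031,0.018,0],
    [-0.031,0.018,0],
    [-0.031,0.018,0],
    [-0.02,0.011,0],
    [-0.009,0.005,0]
  ],
  "gripper": [0.022,0.022,0.022,0.022,0.022,0.022,0.022,0.022,0.022,0.022,0.022,0.022,0.022,0.022,0.022,0.022,0.022,0.022,0.022,0.022]
}}

```text
time: 18.95
tool_pos: [0.6281, -0.0868, 0.1944]
tcp_rot: [-2.223, -2.217, 0.005]
wrist_force: [0.3, 0.2, -0.2]
width: 0.367
grip_force: 22.0
```

Request:
{"api": "jog_arm", "payload": {
  "turn": [
    [0,0,0],
    [0,0,0],
    [0,0,0],
    [0,0,0],
    [0,0,0]
  ],
  "delta_pos": [
    [0,0,0.015],
    [0,0,0.03],
    [0,0,0.025],
    [0,0,0],
    [0,0,0]
  ],
  "gripper": [0.022,0.022,0.022,0.022,0.022]
}}

```text
time: 19.37
tool_pos: [0.6253, -0.0824, 0.124]
tcp_rot: [-2.217, -2.217, 0.007]
wrist_force: [0.9, 0.2, -0.7]
width: 0.364
grip_force: 22.0
```

Run:
```python
from h import *
st,I=shot("wrist","pics/w7.png"); print(st["tool_pos"],st["wrist_force"],st["width"]*85.4)
C=cam("wrist",st); print(proj(C,[(.629,-.083,.015),(.629,-.046,.015),(.592,-.083,.015),(.666,-.083,.015),(.629,-.178,.015)]).round(1))
```

```text
[ 0.62530249 -0.08237678  0.1240103 ] [ 0.87067647  0.1754996  -0.72920931] 31.12099863427333
[[282.6 207.2]
 [282.9 163.5]
 [238.8 207.1]
 [326.5 207.3]
 [282.  303.5]]
```

View pics/w7.png

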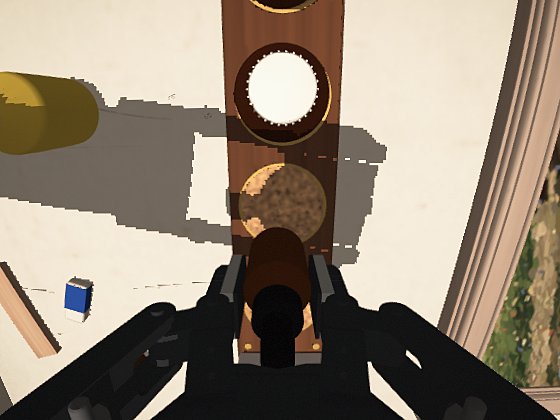

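Spot c spans columns 239–327 with its top at row 162, so it is centred at about (0.629, -0.082). The dropper hangs upright in the grip.

Request:
{"api": "jog_arm", "payload": {
  "turn": [
    [0,0,0],
    [0,0,0],
    [0,0,0],
    [0,0,0],
    [0,0,0],
    [0,0,0],
    [0,0,0],
    [0,0,0],
    [0,0,0]
  ],
  "delta_pos": [
    [0,0.001,0.015],
    [0,0,0.02],
    [0,0,0.02],
    [0,0,0.012],
    [0,0,0.006],
    [0,0,0.002],
    [0,0,0],
    [0,0,0],
    [0,0,0]
  ],
  "gripper": [0.022,0.022,0.022,0.022,0.022,0.022,0.022,0.022,0.022]
}}

```text
time: 20.17
tool_pos: [0.6306, -0.083, 0.054]
tcp_rot: [2.22, 2.22, 0.002]
wrist_force: [0.6, 0.5, -0.3]
width: 0.371
grip_force: 22.0
```

Request:
{"api": "jog_arm", "payload": {
  "turn": [
    [0,0,0],
    [0,0,0],
    [0,0,0],
    [0,0,0],
    [0,0,0],
    [0,0,0],
    [0,0,0]
  ],
  "delta_pos": [
    [0,-0.001,0.003],
    [0,0,0.002],
    [0,0,0.002],
    [0,0,0.0015],
    [0,0,0.001],
    [0,0,0],
    [0,0,0]
  ],
  "gripper": [0.022,0.022,0.022,0.022,0.022,0.022,0.022]
}}

```text
time: 20.75
tool_pos: [0.6283, -0.0829, 0.0437]
tcp_rot: [-2.221, -2.221, 0.001]
wrist_force: [-2.7, 0.1, 4.6]
width: 0.371
grip_force: 22.4
```

Request:
{"api": "jog_arm", "payload": {
  "turn": [
    [0,0,0],
    [0,0,0],
    [0,0,0],
    [0,0,0],
    [0,0,0],
    [0,0,0],
    [0,0,0],
    [0,0,0],
    [0,0,0],
    [0,0,0],
    [0,0,0],
    [0,0,0],
    [0,0,0],
    [0,0,0],
    [0,0,0],
    [0,0,0],
    [0,0,0],
    [0,0,0],
    [0,0,0],
    [0,0,0]
  ],
  "delta_pos": [
    [0,0,0],
    [0,0,0],
    [0,0,0],
    [0,0,0],
    [0,0,-0.01],
    [0,0,-0.025],
    [0,0,-0.035],
    [0,0,-0.035],
    [0,0,-0.035],
    [0,0,-0.02],
    [-0.01,-0.01,0],
    [-0.024,-0.023,0],
    [-0.027,-0.026,0],
    [-0.027,-0.026,0],
    [-0.027,-0.026,0],
    [-0.027,-0.026,0],
    [-0.023,-0.021,0],
    [-0.014,-0.012,0],
    [0,0,0],
    [0,0,0]
  ],
  "gripper": [0.034,0.04,0.055,0.07,0.07,0.07,0.07,0.07,0.07,0.07,0.085,0.085,0.085,0.085,0.085,0.085,0.085,0.085,0.085,0.085]
}}

```text
time: 22.42
tool_pos: [0.4573, -0.2624, 0.2027]
tcp_rot: [-2.224, -2.218, -0.0]
wrist_force: [0.8, 0.9, -0.4]
width: 0.993
grip_force: 0.0
```

Run:
```python
from h import *
st,I=shot("wrist","pics/w8.png"); print(st["tool_pos"],st["wrist_force"])
C=cam("wrist",st); print(proj(C,[(.459,-.262,.064),(.629,-.178,.015),(.629,-.082,.109)]))
for p in((276,190),(276,195),(276,200)): print(p,onplane(C,[p],.064))
```

```text
[ 0.45727728 -0.26235515  0.20273199] [ 0.84191196  0.8803892  -0.42551603]
[[279.10830112 196.51670673]
 [443.71230513 105.09675982]
 [522.70778271 -33.82252724]]
(276, 190) [[ 0.45612459 -0.25573393  0.064     ]]
(276, 195) [[ 0.45610895 -0.26052875  0.064     ]]
(276, 200) [[ 0.45609313 -0.26537105  0.064     ]]
```

View pics/w8.png

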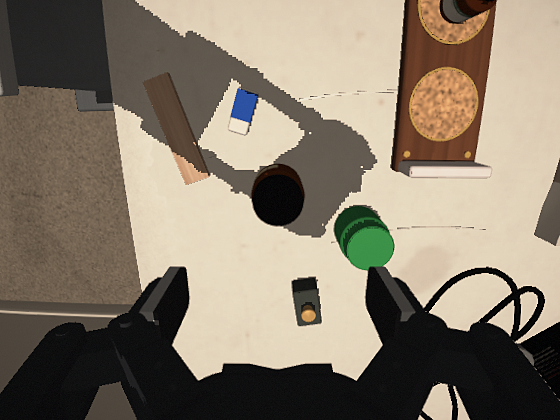

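The jar cap is centred at (278,199), which puts the jar at about (0.458, -0.265). Spot d is at (443,104), about (0.629, -0.177), and the green jar is clear of the finger path.

Request:
{"api": "jog_arm", "payload": {
  "turn": [
    [0,0,0],
    [0,0,0],
    [0,0,0],
    [0,0,0],
    [0,0,0],
    [0,0,0],
    [0,0,0],
    [0,0,0],
    [0,0,0],
    [0,0,0],
    [0,0,0],
    [0,0,0],
    [0,0,0],
    [0,0,0],
    [0,0,0],
    [0,0,0],
    [0,0,0],
    [0,0,0]
  ],
  "delta_pos": [
    [-0.0025,0,0.02],
    [0,0,0.03],
    [0,0,0.035],
    [0,0,0.035],
    [0,0,0.025],
    [0,0,0.02],
    [0,0,0.012],
    [0,0,0.008],
    [0,0,0.004],
    [0,0,0],
    [0,0,0],
    [0,0,0],
    [0,0,0],
    [0,0,0],
    [0,0,0],
    [0,0,0],
    [0,0,0],
    [0,0,0]
  ],
  "gripper": [0.085,0.085,0.085,0.085,0.085,0.085,0.085,0.085,0.085,0.085,0.072,0.062,0.057,0.045,0.045,0.045,0.045,0.045],
  "grip_force": 30
}}

```text
time: 23.97
tool_pos: [0.4592, -0.265, 0.0154]
tcp_rot: [2.22, 2.22, 0.001]
wrist_force: [-0.9, 0.9, 6.2]
width: 0.62
grip_force: 31.9
```

Request:
{"api": "jog_arm", "payload": {
  "turn": [
    [0,0,0],
    [0,0,0],
    [0,0,0],
    [0,0,0],
    [0,0,0],
    [0,0,0],
    [0,0,0],
    [0,0,0],
    [0,0,0],
    [0,0,0],
    [0,0,0],
    [0,0,0],
    [0,0,0],
    [0,0,0],
    [0,0,0],
    [0,0,0]
  ],
  "delta_pos": [
    [0,0,-0.01],
    [0,0,-0.025],
    [0,0,-0.03],
    [0,0,-0.03],
    [0,0,-0.02],
    [0,0,-0.005],
    [0.005,0.01,0],
    [0.01,0.02,0],
    [0.014,0.027,0],
    [0.014,0.027,0],
    [0.014,0.027,0],
    [0.014,0.027,0],
    [0.011,0.02,0],
    [0.006,0.012,0],
    [0,0,0],
    [0,0,0]
  ],
  "gripper": [0.045,0.045,0.045,0.045,0.045,0.045,0.045,0.045,0.045,0.045,0.045,0.045,0.045,0.045,0.045,0.045]
}}

```text
time: 25.3
tool_pos: [0.6275, -0.1755, 0.1318]
tcp_rot: [-2.218, -2.221, 0.003]
wrist_force: [-0.9, 0.1, -2.1]
width: 0.626
grip_force: 32.2
```

Run:
```python
from h import *
st,I=shot("wrist","pics/w9.png"); print(st["tool_pos"],st["wrist_force"],st["width"]*85.4)
C=cam("wrist",st); print(proj(C,[(.629,-.177,.015),(.629,-.14,.015),(.592,-.177,.015),(.666,-.177,.015),(.629,-.082,.109)]).round(1))
```

```text
[ 0.62751355 -0.17550752  0.13181969] [-0.93887345  0.11746274 -2.09008568] 53.43103243657955
[[279.5 205.4]
 [279.7 162.9]
 [236.8 205.3]
 [322.1 205.5]
 [281.2  78. ]]
```

View pics/w9.png

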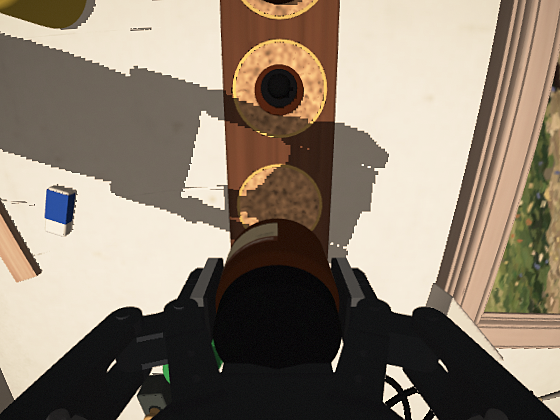

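The dropper is centred on spot c at (280,88). Spot d spans columns 237–323 with its top at row 164, as predicted, so I'm lowering the jar.

Request:
{"api": "jog_arm", "payload": {
  "turn": [
    [0,0,0],
    [0,0,0],
    [0,0,0],
    [0,0,0],
    [0,0,0],
    [0,0,0],
    [0,0,0],
    [0,0,0],
    [0,0,0]
  ],
  "delta_pos": [
    [-0.002,0,0.015],
    [0,0,0.025],
    [0,0,0.025],
    [0,0,0.015],
    [0,0,0.01],
    [0,0,0.005],
    [0,0,0.001],
    [0,0,0],
    [0,0,0]
  ],
  "gripper": [0.045,0.045,0.045,0.045,0.045,0.045,0.045,0.045,0.045]
}}

```text
time: 26.1
tool_pos: [0.6293, -0.1789, 0.0395]
tcp_rot: [2.22, 2.22, 0.002]
wrist_force: [0.7, 0.4, -1.6]
width: 0.623
grip_force: 32.2
```

Request:
{"api": "jog_arm", "payload": {
  "turn": [
    [0,0,0],
    [0,0,0],
    [0,0,0],
    [0,0,0],
    [0,0,0],
    [0,0,0],
    [0,0,0]
  ],
  "delta_pos": [
    [0.001,0,0.003],
    [0,0,0.002],
    [0,0,0.002],
    [0,0,0.0015],
    [0,0,0.0005],
    [0,0,0],
    [0,0,0]
  ],
  "gripper": [0.045,0.045,0.045,0.045,0.045,0.045,0.045]
}}

```text
time: 26.68
tool_pos: [0.6287, -0.1773, 0.0305]
tcp_rot: [2.221, 2.221, 0.0]
wrist_force: [-3.5, 0.6, 6.6]
width: 0.625
grip_force: 32.9
```

Contact; releasing, then retreating up and back toward the robot.

Request:
{"api": "jog_arm", "payload": {
  "turn": [
    [0,0,0],
    [0,0,0],
    [0,0,0],
    [0,0,0],
    [0,0,0],
    [0,0,0],
    [0,0,0],
    [0,0,0],
    [0,0,0],
    [0,0,0],
    [0,0,0],
    [0,0,0],
    [0,0,0],
    [0,0,0],
    [0,0,0],
    [0,0,0],
    [0,0,0],
    [0,0,0],
    [0,0,0],
    [0,0,0]
  ],
  "delta_pos": [
    [0,0,0],
    [0,0,0],
    [0,0,0],
    [0,0,0],
    [0,0,-0.01],
    [0,0,-0.025],
    [0,0,-0.035],
    [0,0,-0.035],
    [0,0,-0.035],
    [0,0,-0.035],
    [0,0,-0.03],
    [0,0,-0.015],
    [0.01,-0.01,0],
    [0.025,-0.02,0],
    [0.03,-0.02,0],
    [0.03,-0.02,0],
    [0.025,-0.02,0],
    [0.01,-0.01,0],
    [0,0,0],
    [0,0,0]
  ],
  "gripper": [0.056,0.06,0.075,0.085,0.085,0.085,0.085,0.085,0.085,0.085,0.085,0.085,0.085,0.085,0.085,0.085,0.085,0.085,0.085,0.085]
}}

```text
time: 28.35
tool_pos: [0.5286, -0.0473, 0.2498]
tcp_rot: [2.219, 2.222, 0.001]
wrist_force: [0.7, -0.0, 0.2]
width: 0.998
grip_force: 0.0
```

Run:
```python
from h import *
st=read_state(); print(st["tool_pos"],st["wrist_force"])
I=vision.read_camera("wrist"); S=vision.read_camera("scene")
C=cam("wrist",st); print(proj(C,[(.629,.0997,.15),(.629,.006,.13),(.629,-.082,.109),(.629,-.178,.079)]).round())
cv2.imwrite("pics/fin.png",np.hstack([cv2.resize(I,(400,300)),cv2.resize(S[100:340,160:420],(400,369))[:300]])[:,:,::-1])
```

```text
[ 0.52857777 -0.04728186  0.24984044] [ 0.66870836 -0.01528306  0.16277118]
[[420.  11.]
 [397. 142.]
 [379. 230.]
 [362. 297.]]
```

View pics/fin.png

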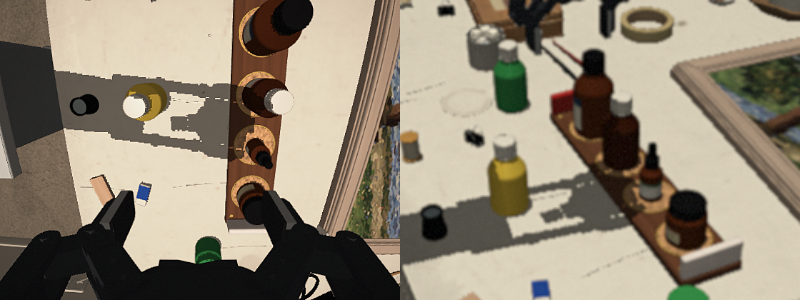

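The final views show all four containers upright on their spots, from the tallest at the red end to the shortest at the white end. The look-alikes haven't moved and the gripper is clear.

```bash
python3 -c "
from workcell import ticket; print(ticket.finish_job())"
```

```text
the job is handed in; nothing more can be done
None
```

All four amber containers stand upright on their cork spots, in order from the tallest at the red end to the shortest at the white end, and the job is handed in (about 28 s on the robot clock).

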